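# Unlatch the radio bracket and hold it raised

## Robot

A 7-joint arm with a two-finger parallel gripper is mounted at the origin on the work surface. World frame = base frame: x ahead of the robot, y to its left, z up, the work surface at z = 0. Lengths are in m, angles in rad, forces in N, time in s.
With the tool pointing down it reaches from about 0.4 to 0.9 m from the base axis. Payload 5.5 kg.
Tool frame: the origin (TCP) lies at the very end of the fingers, on their centre line; the grasp point (between the pads) lies 19 mm behind it; z points along the fingers, y is the direction in which the jaws open and shut (so a half turn about z gives the same grasp; the last joint's range is limited). The gripper opens to 85 mm and grips with 20 to 120 N. Pads are 22 mm wide; open, the fingers measure 114 mm over their backs; the gripper's body (76 mm by 85 mm) begins 54 mm behind the grasp point. The pads swing forward as they close: fully open they stand 13 mm farther back than shut.
Start: joints at [1.591, 0.501, -0.427, 1.55, 0.221, 1.138, -0.21], TCP at [0.156, -0.631, 0.206] pointing down, gripper open.
Joint ranges: [-2.88, 2.88], [-0.31, 2.03], [-1.54, 1.56], [0.2, 2.42], [-1.41, 4.55], [0.19, 2.02], [-2.57, 2.57]. Speed limits (rad/s): [2.57, 2.57, 3.14, 3.14, 3.14, 3.14, 3.14].

## Interface

Orientations are given as a rotation vector (axis times angle).
In Python, from rig import r gives the robot as it stands. The module is installed in compiled form; this text tells all that it offers.
- The arm moves only by the tool arm_command, never from a script. Its argument "deltas" is one flat list of numbers, 7 for each row, row after row: the shift along the world's x, y, z in cm, then the turn, a rotation vector about the world's x, y, z in rad, then the opening, from 0 (shut) to 1 (fully open). In form: [dx, dy, dz, ax, ay, az, hand, dx, dy, dz, ax, ay, az, hand, ...]. A call has 1 to 20 rows; each row shifts and turns the commanded pose from where the row before left it; what a row does not reach is not made up. A row lasts 1/10 s, in which the tool goes at most 50 mm and 8.59 degrees, less where a joint would pass 70% of its speed; a pose out of reach is approached as far as the arm can. A call with a gripper value outside its range is refused whole. The fingers move at their own pace and stop on an object; "newtons" is the grip in N (left out, the last holds). Time passes only in rows, so rows that do not move let the fingers close. It gives the time, the measured TCP pose, the force and the opening at its end, in the units of the state.
- r.observe(): the state, without advancing time (a new reading comes with each control period).
- r.grab_frame(name): name is "scene" or "side" or "wrist"; returns a dict with "image" (420x560x3 uint8, red, green, blue), "intrinsics" (3x3 intrinsics, pixels), "world_to_cam" (4x4, takes a point from world to camera coordinates); the wrist camera has in their place "mount" (4x4, takes a point from camera to tool coordinates, whose origin is the TCP and whose axes are the flange's). Camera axes: x right, y down, z forward; pixel columns grow to the right and rows downward; lengths in m; the calibration is good to about 2 mm. The wrist camera is an equidistant fisheye: a pixel r from the principal point sees the ray r / f radians off the axis. A picture is of the moment at which its call begins: read the wrist's pose just before it. There is no depth.
- r.hand_in(): hands the job in, once; it reports no verdict.
The state is a dict: "t": time; "qpos": joint angles; "joint_vel": joint speeds; "joint_torque": joint torques, N m; "tool_pos": TCP position; "orientation": TCP orientation; "wrist_force": force on the tool from outside, world axes, zero at the start; "ft_torque": the same for the moment, N m; "gripper_width": finger opening in m.
Only numpy, scipy, OpenCV 4.12 (cv2) and the standard library are available. Lean on these libraries where they do the work, as an engineer would, in place of code of your own. Each camera call takes 0.05 s, during which the arm holds its last target.

## Task

The two-way radio on the desk rides on a hinged bracket whose front end is locked down on a ball by a spring latch. Take the latch's upright tab in the gripper, pull it sideways away from the coupler against its spring, and, still holding the tab, gently lift the bracket's front end at least 8 cm off the ball so that somebody can get at the plugs underneath. Finish while still holding it up there with the gripper (do not let go), and leave everything else on the desk where it is.

Things in the scene. Friction and masses are not known exactly. Their poses are not given: they have to be found in the camera images.
- latch_tab (a point): Grip centre of the latch's upright black rubber tab, a plate 12 mm thick (along y), 32 mm wide (x), its top 22 mm above this point, free for 40 mm below the top. Locked, the point is 90 mm above the desk, 80 mm to the ball's +y side, level with it in x. Axes: y is the way to pull (away from the coupler), x points along the bracket to the hinge, z up. Moves with latch and bracket.
- latch (a joint): How far the latch is pulled out along +y, m: 0 locked, 0.024 at its stop. A spring draws it back with 4 N at 0, 9 N at the stop. Unpulled or half pulled, its two-pronged fork under the ball holds the bracket down; at 0.018 or more it clears the ball. It springs back if let go, so lift while it is pulled.
- tongue: Hinged bracket: aluminium bar, coupler housing (50 x 50 mm, top 75 mm above the desk) over the ball at its front end, black radio (150 x 155 mm, top 112 mm above the desk, face 75 mm behind the ball). Origin at the coupler socket's centre, on the ball's centre when locked; x points to the hinge, z up. Swings up about its hinge to 0.9 rad; 0.6 to 1.1 kg, lifts with 3 to 7 N at the tab, falls if let go.
- ball (a point): Centre of the fixed steel ball, 32 mm across, 48 mm above the desk, on a base plate (330 x 100 x 10 mm) that is screwed down. Axes as for the closed bracket. The bracket's fixed hinge axis lies 250 mm along +x from here and 2 mm higher, and runs along y.
- handset: Bystander: black handheld radio lying on the desk, 115 x 56 x 32 mm with a 75 mm rod aerial; beside the bracket, on the side away from the tab.
- marker: Bystander: white and black marker pen, 135 x 16 x 16 mm, lying on the desk on the tab's side.
- screwdriver: Bystander: screwdriver with black handle, 170 mm long and 26 mm thick, lying on the tab's side farther back.
- battery: Bystander: grey battery pack, 60 x 50 x 30 mm, lying in front of the coupler.
- mug: Bystander: white mug, 80 mm across, 95 mm tall, to the right. Origin under its centre.
- tape_roll: Bystander: black roll of tape lying flat, 90 mm across, 25 mm high, on the tab's side, farther out. Origin under its centre.

How it is judged:
On the way, in this order (a step that is already met when the one before it is completed fails the run):
1. the latch is pulled at least 12 mm out while the coupler is still down on the ball (value of joint latch above 0.012 m and distance between tongue and ball below 0.01 m), for 0.1 s.
2. the coupler is lifted clear of the ball, at least 60 mm (z of tongue in the frame of ball above 0.06 m), for 0.2 s.
At the end, for the whole second after the job is handed in: The coupler is held still (bracket turning slower than 0.1 rad/s) at least 70 mm above the ball, the fingers hold the latch tab (grasp point within 50 mm of the tab's grip centre, at least 2 N of contact), and none of the loose things props the bracket up (z of tongue in the frame of ball above 0.07 m and contact force between the fingers and tongue above 2 N and distance between the grasp point and latch_tab below 0.05 m and angular speed of tongue below 0.1 rad/s and contact force between tongue and handset below 0.3 N and contact force between tongue and marker below 0.3 N and contact force between tongue and screwdriver below 0.3 N and contact force between tongue and battery below 0.3 N and contact force between tongue and mug below 0.3 N and contact force between tongue and tape_roll below 0.3 N); the arm keeps its last pose, push and grip.
It fails at once if any of the six loose bystanders is shoved away (30 mm) (distance of any of handset, marker, screwdriver, battery, mug, tape_roll from where it was at the start of the episode above 0.03 m).
It fails at once if the bracket is jerked up or dropped (faster than 1.5 rad/s) (angular speed of tongue above 1.5 rad/s).
It also fails if it takes over 48 s, if anything falls off the work surface, if the arm or the gripper's body presses on something with over 40 N, if the wrist force passes 120 N, or if a joint passes its speed limit or range.

## Working session

There is one attempt and no reset: what is moved stays moved. The work goes in short steps, Python scripts to look and compute and a tool call to move; the robot and the scene stay as the last step left them, time stands still between calls to the robot, and variables do not carry over. Pictures are saved under pics/ and viewed, and the job is handed in when it is done.

Besides the shell and the picture viewer there is one more tool, called after "Call:" as name(argument=value, ...), one argument or row to a line, values as JSON. arm_command: Moves the arm, as the interface text tells. Its arguments: {"type":"object","properties":{"deltas":{"type":"array","items":{"type":"number"}},"newtons":{"type":"number"}},"required":["deltas"]}

```bash
mkdir -p pics; python3 - <<'E'
from rig import r
import cv2,numpy as np,pickle
o=r.observe();print({k:np.round(v,3) for k,v in o.items()})
d={}
for n in("scene","side","wrist"):
    f=r.grab_frame(n);d[n]=f;cv2.imwrite(f"pics/{n}0.png",f["image"][:,:,::-1])
    print(n,np.round(f["intrinsics"],1).tolist(),np.round(f.get("world_to_cam",f.get("mount")),3).tolist())
pickle.dump((o,d),open("f0.pkl","wb"))
E
```

```text
{'t': np.float64(0.0), 'qpos': array([ 1.591,  0.502, -0.427,  1.551,  0.221,  1.138, -0.21 ]), 'joint_vel': array([ 0.002, -0.001, -0.001, -0.001,  0.   , -0.001,  0.   ]), 'joint_torque': array([-1.0000e-03, -5.6951e+01, -5.8160e+00, -2.8094e+01,  1.1000e-02,
        1.2000e-02,  0.0000e+00]), 'tool_pos': array([ 0.156, -0.63 ,  0.205]), 'orientation': array([-3.117, -0.38 ,  0.   ]), 'wrist_force': array([ 0.294, -0.358,  0.004]), 'ft_torque': array([ 0.011,  0.015, -0.053]), 'gripper_width': np.float64(0.085)}
scene [[513.4, 0.0, 280.7], [0.0, 513.4, 200.7], [0.0, 0.0, 1.0]] [[0.516, 0.857, 0.003, -0.274], [0.727, -0.436, -0.531, -0.418], [-0.454, 0.276, -0.847, 1.762], [0.0, 0.0, 0.0, 1.0]]
side [[391.5, 0.0, 279.3], [0.0, 391.5, 214.1], [0.0, 0.0, 1.0]] [[-0.937, -0.349, -0.011, 0.551], [-0.266, 0.734, -0.625, 0.246], [0.226, -0.582, -0.781, 1.04], [0.0, 0.0, 0.0, 1.0]]
wrist [[325.2, 0.0, 280.6], [0.0, 325.2, 207.3], [0.0, 0.0, 1.0]] [[-0.0, -0.953, -0.303, 0.078], [1.0, -0.0, 0.001, 0.0], [-0.001, -0.303, 0.953, -0.168], [0.0, 0.0, 0.0, 1.0]]
```

View pics/scene0.png

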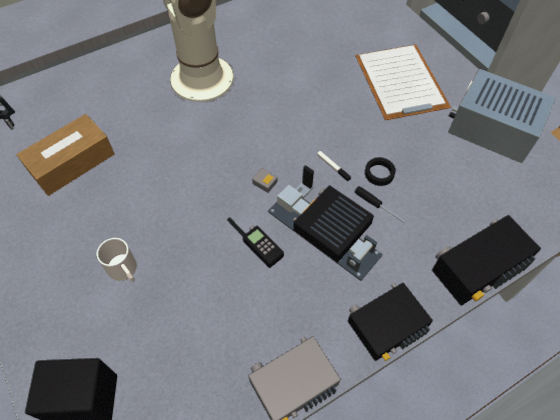

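View pics/side0.png

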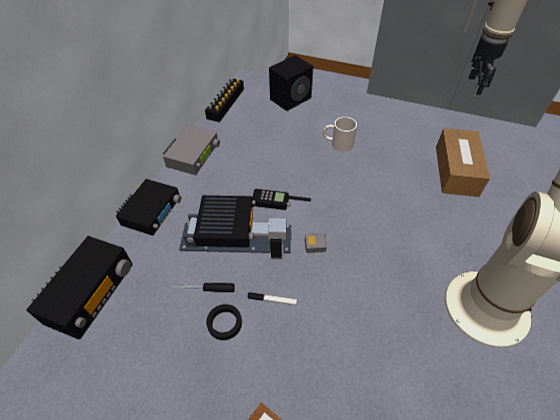

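View pics/wrist0.png

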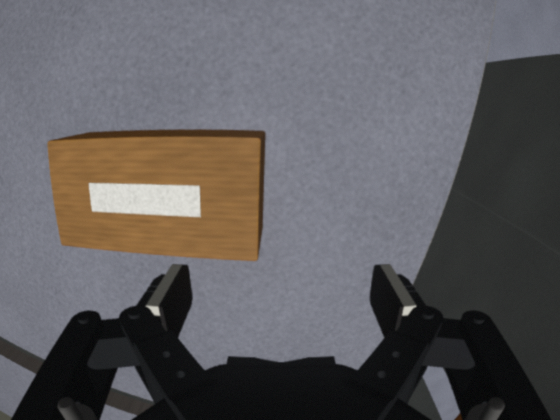

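The scene view shows the tab near (308,177) and the coupler near (292,196). In the side view the tab is near (276,247). I'll enlarge both.

```bash
python3 - <<'E'
import cv2,pickle
o,d=pickle.load(open("f0.pkl","rb"))
a=d["scene"]["image"][145:285,215:415,::-1];b=d["side"]["image"][180:330,170:340,::-1]
cv2.imwrite("pics/sc.png",cv2.resize(a,None,fx=4,fy=4,interpolation=cv2.INTER_CUBIC))
cv2.imwrite("pics/si.png",cv2.resize(b,None,fx=4,fy=4,interpolation=cv2.INTER_CUBIC))
E
```

```text
(no output)
```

View pics/sc.png

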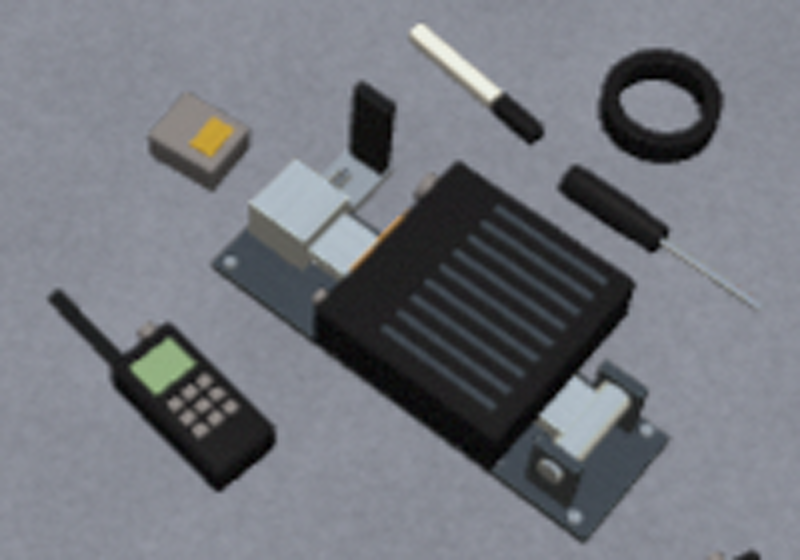

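View pics/si.png

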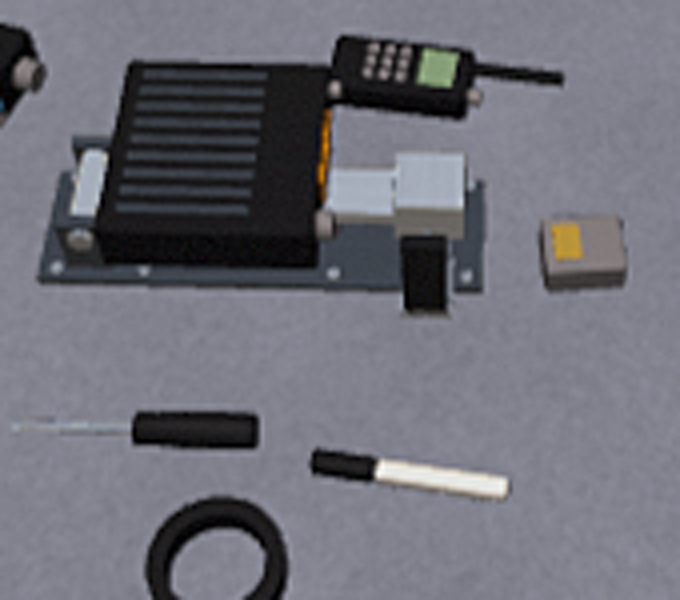

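```bash
cat > h.py <<'E'
import numpy as np,pickle
o,d=pickle.load(open("f0.pkl","rb"))
def ray(n,p):
    f=d[n];T=f["world_to_cam"];K=f["intrinsics"]
    v=T[:3,:3].T@(np.linalg.inv(K)@[p[0],p[1],1]);c=-T[:3,:3].T@T[:3,3];return c,v
def at(n,p,z):
    c,v=ray(n,p);return c+v*(z-c[2])/v[2]
def tri(p,q):
    a,u=ray("scene",p);b,v=ray("side",q);s=np.linalg.lstsq(np.c_[u,-v],b-a,rcond=None)[0]
    A=a+u*s[0];B=b+v*s[1];return (A+B)/2,np.linalg.norm(A-B)
sc=lambda x,y:((x+.5)/4+215-.5,(y+.5)/4+145-.5)
si=lambda x,y:((x+.5)/4+170-.5,(y+.5)/4+180-.5)
def proj(n,P):
    f=d[n];q=f["world_to_cam"][:3]@np.append(P,1);q=f["intrinsics"]@q;return q[:2]/q[2]
E
python3 - <<'E'
from h import *
np.set_printoptions(precision=4,suppress=True)
for nm,n,f,z,L in [("plate","scene",sc,.01,[(212,265),(585,540),(668,437)]),("plate","side",si,.01,[(38,281),(481,291),(484,182)]),
 ("radio","scene",sc,.112,[(460,162),(632,285),(497,443),(317,310)]),("radio","side",si,.112,[(103,236),(130,62),(330,68),(320,243)]),
 ("coup","scene",sc,.075,[(298,160),(348,205),(300,243),(250,205)]),("coup","side",si,.075,[(396,213),(396,152),(466,152),(464,216)])]:
    P=np.array([at(n,f(*p),z) for p in L]);print(nm,n);print(P[:,:2]);print(np.linalg.norm(np.diff(P,axis=0),axis=1),P.mean(0)[:2])
# tab: top face
print([at("scene",sc(*p),.112)[:2] for p in [(360,83),(395,105)]],[at("side",si(*p),.112)[:2] for p in [(402,308),(448,312)]])
print(tri(sc(378,95),si(426,311)))
E
```

```text
plate scene
[[ 0.579  -0.0726]
 [ 0.8892  0.0322]
 [ 0.8568  0.125 ]]
[0.3274 0.0983] [0.775  0.0282]
plate side
[[ 0.8551  0.1273]
 [ 0.5461  0.0241]
 [ 0.5771 -0.0706]]
[0.3258 0.0996] [0.6595 0.0269]
radio scene
[[ 0.649   0.0839]
 [ 0.7874  0.1264]
 [ 0.8365 -0.0144]
 [ 0.6973 -0.0605]]
[0.1448 0.1491 0.1466] [0.7425 0.0339]
radio side
[[ 0.7781  0.1325]
 [ 0.8333 -0.013 ]
 [ 0.6929 -0.0575]
 [ 0.6387  0.0879]]
[0.1557 0.1473 0.1552] [0.7358 0.0375]
coup scene
[[ 0.5701  0.0038]
 [ 0.6198  0.0139]
 [ 0.6291 -0.0307]
 [ 0.585  -0.0443]]
[0.0508 0.0456 0.0461] [ 0.601  -0.0143]
coup side
[[ 0.6109  0.023 ]
 [ 0.6309 -0.028 ]
 [ 0.5829 -0.0454]
 [ 0.5648  0.0091]]
[0.0548 0.051  0.0574] [ 0.5974 -0.0103]
[array([0.5581, 0.0612]), array([0.5864, 0.0719])] [array([0.5687, 0.1169]), array([0.5396, 0.1095])]
(array([0.5573, 0.0864, 0.0741]), np.float64(0.013938600330703982))
```

```bash
python3 - <<'E'
from h import *
np.set_printoptions(precision=4,suppress=True)
print([at("side",si(*p),.112)[:2] for p in [(403,237),(448,239)]])
a=np.deg2rad(18.5);X=np.array([np.cos(a),np.sin(a),0]);Y=np.array([-np.sin(a),np.cos(a),0])
B=np.array([.599,-.012,.048]);T=B+.08*Y+[0,0,.042];print("tab",T)
for c,corner in (("tab",[(sx*.016,sy*.006,z) for z in(.022,-.018) for sx in(-1,1) for sy in(-1,1)]),):
  for q in corner:
    P=T+X*q[0]+Y*q[1]+[0,0,q[2]]
    s=proj("scene",P);t=proj("side",P);print(q,np.round((s-[215,145])*4),np.round((t-[170,180])*4))
# plate corners: ball from plate? hinge end
from rig import r
print(r.observe()['t'])
E
```

```text
[array([0.5883, 0.0644]), array([0.5595, 0.0557])]
tab [0.5736 0.0639 0.09  ]
(-0.016, -0.006, 0.022) [350.  89.] [447. 234.]
(-0.016, 0.006, 0.022) [361.  78.] [446. 249.]
(0.016, -0.006, 0.022) [386. 113.] [399. 233.]
(0.016, 0.006, 0.022) [397. 102.] [398. 248.]
(-0.016, -0.006, -0.018) [348. 122.] [447. 268.]
(-0.016, 0.006, -0.018) [359. 111.] [446. 282.]
(0.016, -0.006, -0.018) [383. 146.] [401. 267.]
(0.016, 0.006, -0.018) [394. 135.] [400. 281.]
0.15
```

Tab estimate: (0.573, 0.0635, 0.09), with the bracket's x axis at 18.5° in the world. The box and the height check agree to about 2–3 mm. Now I'll travel to a hover above it, at a height that clears everything, with the fingers part open.

Call:
arm_command(
  deltas=[0,0,1,0,0,0,0.7,2.1,3.5,0.5,0,0,0.004,0.65,2.1,3.5,0,0,0,0.004,0.65,2.1,3.5,0,0,0,0.004,0.65,2.1,3.5,0,0,0,0.004,0.65,2.1,3.5,0,0,0,0.004,0.65,2.1,3.5,0,0,0,0.004,0.65,2.1,3.5,0,0,0,0.004,0.65,2.1,3.5,0,0,0,0.004,0.65,2.1,3.5,0,0,0,0.004,0.65,2.1,3.5,0,0,0,0.004,0.65,2.1,3.5,0,0,0,0.004,0.65,2.1,3.5,0,0,0,0.004,0.65,2.1,3.5,0,0,0,0.004,0.65,2.1,3.5,0,0,0,0.004,0.65,2.1,3.5,0,0,0,0.004,0.65,2.1,3.5,0,0,0,0.004,0.65],
  newtons=60,
)

```text
t: 1.85
tool_pos: [0.4933, -0.0697, 0.2221]
orientation: [3.104, 0.479, 0.002]
wrist_force: [0.8, -0.6, 0.1]
gripper_width: 0.0555
```

Call:
arm_command(
  deltas=[2,3.3,0,0,0,0.005,0.6,2,3.3,0,0,0,0.004,0.6,2,3.3,0,0,0,0.004,0.6,2,3.4,0,0,0,0.004,0.6,0,0,-1.5,0,0,0,0.6,0,0,-1.5,0,0,0,0.6,0,0,-1.5,0,0,0,0.6,0,0,0,0,0,0,0.6,0,0,0,0,0,0,0.6],
)

```text
t: 2.75
tool_pos: [0.5717, 0.0605, 0.1757]
orientation: [3.101, 0.503, -0.002]
wrist_force: [-0.6, 0.9, 1.3]
gripper_width: 0.0513
```

```bash
python3 - <<'E'
from rig import r
import cv2,numpy as np,pickle
o=r.observe();print({k:np.round(o[k],4) for k in("t","qpos","tool_pos","orientation","gripper_width")})
d={}
for n in("wrist","scene","side"):
    f=r.grab_frame(n);d[n]=f;cv2.imwrite(f"pics/{n}1.png",f["image"][:,:,::-1])
pickle.dump((o,d),open("f1.pkl","wb"))
a=d["scene"]["image"][105:285,215:415,::-1];b=d["side"]["image"][130:330,170:340,::-1]
cv2.imwrite("pics/both1.png",np.hstack([cv2.resize(a,(400,400)),cv2.resize(b,(400,400))]))
E
```

```text
{'t': np.float64(2.75), 'qpos': array([ 0.4596,  0.4849, -0.8003,  1.7642,  0.3934,  1.0617, -1.7286]), 'tool_pos': array([0.5717, 0.0605, 0.1757]), 'orientation': array([ 3.1006e+00,  5.0330e-01, -2.2000e-03]), 'gripper_width': np.float64(0.0513)}
```

View pics/wrist1.png

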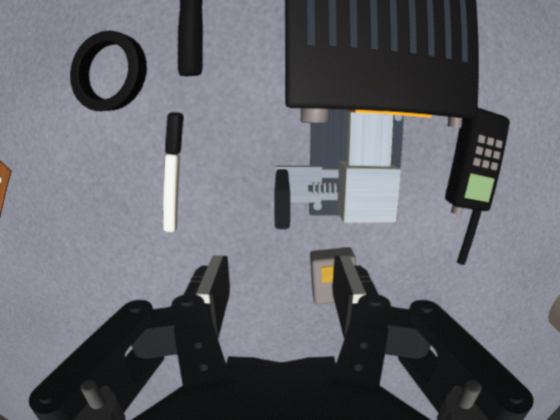

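```bash
python3 - <<'E'
import numpy as np,pickle,cv2
from scipy.spatial.transform import Rotation as R
np.set_printoptions(precision=4,suppress=True)
o,d=pickle.load(open("f1.pkl","rb"));f=d["wrist"];K=f["intrinsics"];M=f["mount"]
g=f["image"].max(2);m=(g[150:245,262:305]<45).astype(np.uint8)
n,l,s,c=cv2.connectedComponentsWithStats(m);i=1+s[1:,4].argmax();print(s[i]+[262,150,0,0,0],c[i]+[262,150])
Rt=R.from_rotvec(o["orientation"]).as_matrix();print("toolx",Rt[:,0],"tooly",Rt[:,1],Rt[:,2])
def at(p,z):
    q=np.array(p)-K[:2,2];rr=np.hypot(*q);th=rr/K[0,0];v=np.array([*(q/rr*np.sin(th)),np.cos(th)])
    w=Rt@M[:3,:3]@v;C=o["tool_pos"]+Rt@M[:3,3];return C+w*(z-C[2])/w[2]
for p,z in [((282.5,228),.112),((275,228),.112),((290,228),.112),((282.5,170),.112),((343,221),.075),((397,221),.075),((400,168),.075),((341,165),.075)]: print(p,z,at(p,z))
E
python3 - <<'E'
import cv2
i=cv2.imread('pics/wrist1.png')[140:260,250:420];cv2.imwrite('pics/w1c.png',cv2.resize(i,None,fx=4,fy=4,interpolation=cv2.INTER_CUBIC))
E
```

```text
[276 170  13  58 695] [281.9194 199.0288]
toolx [ 0.9486  0.3163 -0.0015] tooly [ 0.3163 -0.9486  0.0002] [-0.0013 -0.0006 -1.    ]
(282.5, 228) 0.112 [0.5601 0.0546 0.112 ]
(275, 228) 0.112 [0.5583 0.06   0.112 ]
(290, 228) 0.112 [0.5619 0.0491 0.112 ]
(282.5, 170) 0.112 [0.6027 0.0689 0.112 ]
(343, 221) 0.075 [0.5696 0.0007 0.075 ]
(397, 221) 0.075 [ 0.5855 -0.0483  0.075 ]
(400, 168) 0.075 [ 0.6316 -0.0305  0.075 ]
(341, 165) 0.075 [0.616  0.0208 0.075 ]
```

View pics/w1c.png

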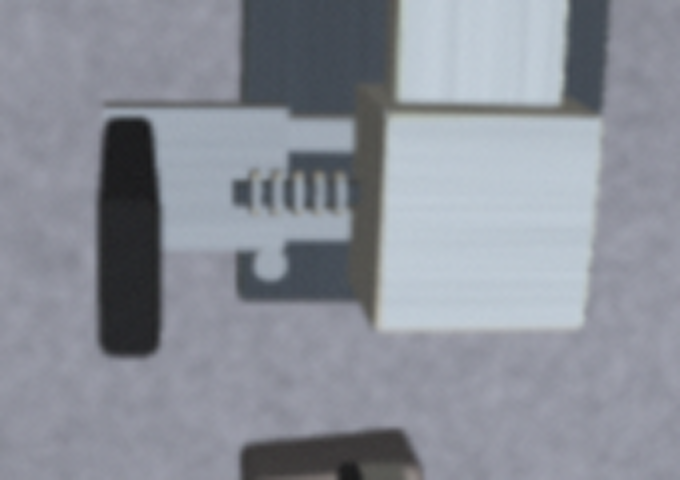

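The wrist view shows the tab's top face centred near pixel (282,209). That puts the tab at (0.5745, 0.060), which agrees with the earlier estimates to about 3 mm. The jaws straddle it, so I'll descend and grip.

Call:
arm_command(
  deltas=[0.2,0.1,-1.5,0,0,0,0.6,0,0,-1.5,0,0,0,0.6,0,0,-1.5,0,0,0,0.6,0,0,-1.5,0,0,0,0.6,0,0,-1.5,0,0,0,0.6,0,0,-1.5,0,0,0,0.6,0,0,-0.9,0,0,0,0.6,0,0,0,0,0,0,0.6,0,0,0,0,0,0,0.6],
)

```text
t: 3.8
tool_pos: [0.5745, 0.0633, 0.0773]
orientation: [-3.1, -0.507, -0.0]
wrist_force: [0.4, -0.1, -0.1]
gripper_width: 0.0514
```

```bash
cat > look.py <<'E'
import sys
from rig import r
import cv2,numpy as np,pickle
o=r.observe();print({k:np.round(o[k],4) for k in("t","tool_pos","orientation","wrist_force","gripper_width")})
d={}
for n in("wrist","scene","side"):
    f=r.grab_frame(n);d[n]=f
k=sys.argv[1];pickle.dump((o,d),open(f"f{k}.pkl","wb"))
a=d["wrist"]["image"][:,:,::-1];s=d["scene"]["image"][110:260,240:390,::-1];b=d["side"]["image"][130:300,190:360,::-1]
v=np.vstack([cv2.resize(s,(280,280),interpolation=2),cv2.resize(b,(280,280),interpolation=2)])
cv2.imwrite(f"pics/look{k}.png",np.hstack([cv2.resize(np.vstack([a,np.zeros((140,560,3),np.uint8)]),(520,520))[:,:],cv2.resize(v,(260,520))]))
E
python3 look.py 2
```

```text
{'t': np.float64(3.8), 'tool_pos': array([0.5745, 0.0633, 0.0773]), 'orientation': array([-3.1002e+00, -5.0680e-01, -2.0000e-04]), 'wrist_force': array([ 0.3816, -0.0846, -0.0935]), 'gripper_width': np.float64(0.0514)}
```

View pics/look2.png

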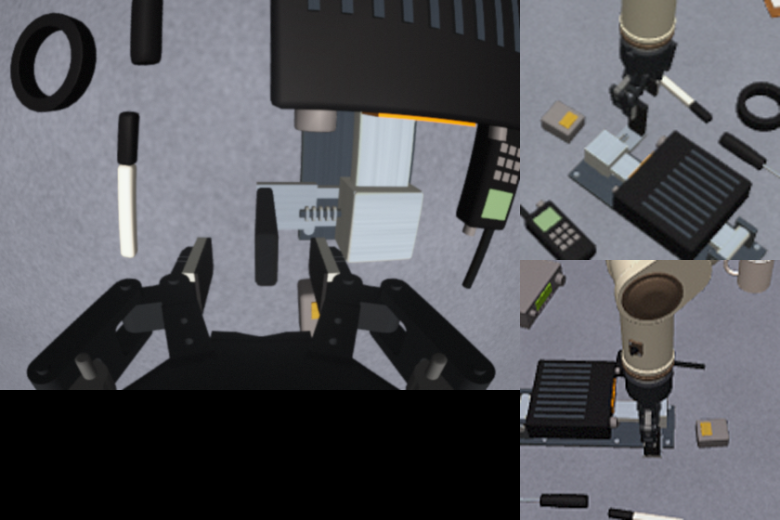

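```bash
python3 - <<'E'
import numpy as np,pickle,cv2
o,d=pickle.load(open("f2.pkl","rb"));f=d["wrist"];K=f["intrinsics"];Mi=np.linalg.inv(f["mount"])
im=np.ascontiguousarray(f["image"][:,:,::-1])
for x in(-.016,0,.016):
  for z in (-.035,):
    for y in(-.006,.006):
      c=(Mi@[x,y,z,1])[:3];th=np.arctan2(np.hypot(c[0],c[1]),c[2]);u=K[:2,2]+c[:2]/np.hypot(*c[:2])*th*K[0,0];print(x,y,z,u.round(1))
      cv2.circle(im,tuple(int(v) for v in u.round()),2,(0,0,255),-1)
cv2.imwrite("pics/w2c.png",cv2.resize(im[170:350,150:430],None,fx=2.8,fy=2.8,interpolation=2))
E
```

```text
-0.016 -0.006 -0.035 [267.5 306.4]
-0.016 0.006 -0.035 [291.9 306.4]
0 -0.006 -0.035 [266.9 278.7]
0 0.006 -0.035 [292.4 278.7]
0.016 -0.006 -0.035 [266.3 248. ]
0.016 0.006 -0.035 [293. 248.]
```

View pics/w2c.png

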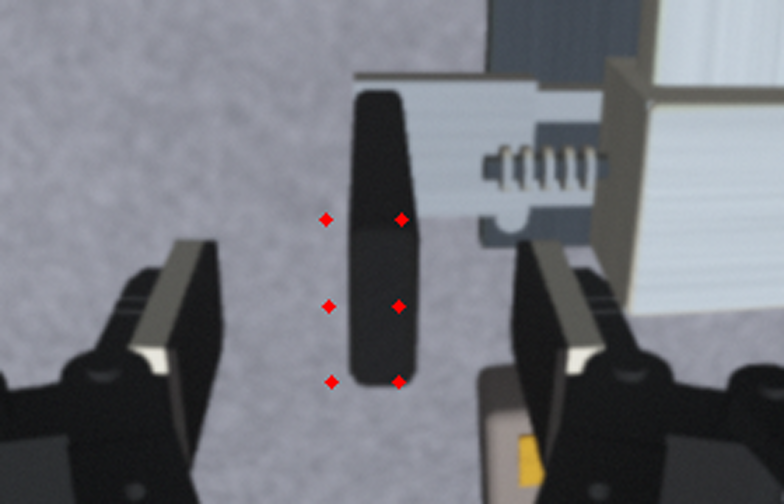

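The fingers line up with the tab along x. The tab sits about 3 mm toward the coupler from the jaw centre, so I'll correct that and close.

Call:
arm_command(
  deltas=[0.1,-0.3,0,0,0,0,0.6,0,0,0,0,0,0,0.4,0,0,0,0,0,0,0.2,0,0,0,0,0,0,0,0,0,0,0,0,0,0,0,0,0,0,0,0,0,0,0,0,0,0,0,0,0,0,0,0,0,0,0],
  newtons=70,
)

```text
t: 4.75
tool_pos: [0.5752, 0.0607, 0.0775]
orientation: [-3.1, -0.507, -0.0]
wrist_force: [-1.7, 2.2, 5.4]
gripper_width: 0.0095
```

```bash
python3 look.py 3
```

```text
{'t': np.float64(4.75), 'tool_pos': array([0.5752, 0.0607, 0.0775]), 'orientation': array([-3.10e+00, -5.07e-01, -2.00e-04]), 'wrist_force': array([-1.7372,  2.1569,  5.3569]), 'gripper_width': np.float64(0.0095)}
```

View pics/look3.png

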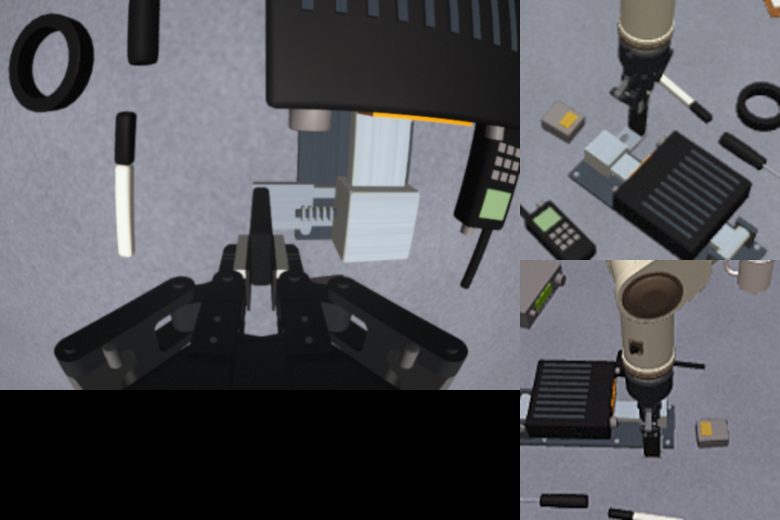

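The tab is held: width 9.5 mm, and the wrist view shows it between the pads. Next I'll pull along +Y, which is (-0.317, 0.948) in the world.

Call:
arm_command(
  deltas=[-0.1,0.28,0,0,0,0,0,-0.1,0.28,0,0,0,0,0,-0.1,0.28,0,0,0,0,0,-0.1,0.28,0,0,0,0,0,-0.1,0.28,0,0,0,0,0,-0.1,0.28,0,0,0,0,0,-0.1,0.38,0,0,0,0,0,0,0,0,0,0,0,0,0,0,0,0,0,0,0,0,0,0,0,0,0,0],
)

```text
t: 5.9
tool_pos: [0.5695, 0.0776, 0.0774]
orientation: [3.097, 0.503, 0.002]
wrist_force: [3.0, -8.1, 4.3]
gripper_width: 0.0095
```

```bash
python3 look.py 4
```

```text
{'t': np.float64(5.9), 'tool_pos': array([0.5695, 0.0776, 0.0774]), 'orientation': array([3.0974e+00, 5.0260e-01, 1.5000e-03]), 'wrist_force': array([ 3.0259, -8.0894,  4.3204]), 'gripper_width': np.float64(0.0095)}
```

View pics/look4.png

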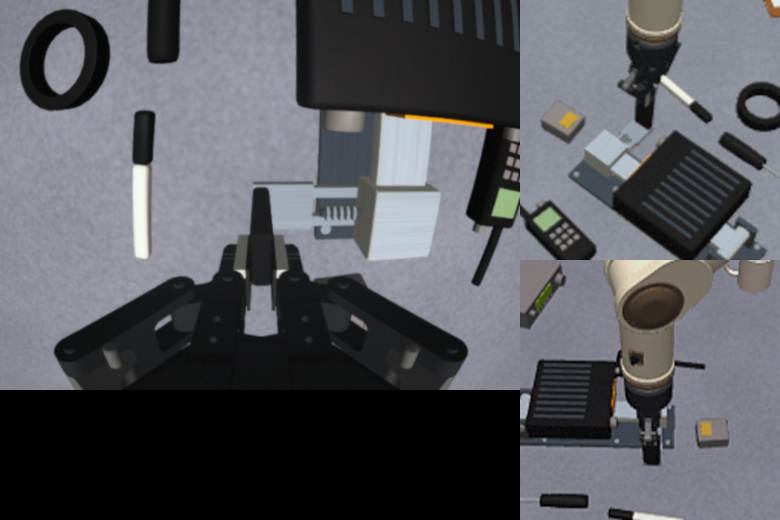

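The measured pull is 17.8 mm, because the arm gives a little under load. I'll add about 5 mm.

Call:
arm_command(
  deltas=[-0.1,0.25,0,0,0,0,0,-0.1,0.2,0,0,0,0,0,0,0,0,0,0,0,0,0,0,0,0,0,0,0,0,0,0,0,0,0,0],
)

```text
t: 6.55
tool_pos: [0.5681, 0.0817, 0.0774]
orientation: [3.097, 0.502, 0.003]
wrist_force: [4.8, -8.4, 3.7]
gripper_width: 0.0097
```

The pull is now 22 mm, inside the 18–24 mm window. I'll start the lift along the hinge arc, turning the tool with the bracket.

Call:
arm_command(
  deltas=[0.076,0.025,0.5,-0.0063,0.019,0,0,0.076,0.025,0.5,-0.0063,0.019,0,0,0.076,0.025,0.5,-0.0063,0.019,0,0,0.076,0.025,0.5,-0.0063,0.019,0,0,0.076,0.025,0.5,-0.0063,0.019,0,0,0,0,0,0,0,0,0,0,0,0,0,0,0,0],
)

```text
t: 7.25
tool_pos: [0.5713, 0.0826, 0.1008]
orientation: [3.078, 0.499, -0.154]
wrist_force: [4.7, -8.0, -5.2]
gripper_width: 0.0098
```

```bash
python3 look.py 5
```

```text
{'t': np.float64(7.25), 'tool_pos': array([0.5713, 0.0826, 0.1008]), 'orientation': array([ 3.078 ,  0.4989, -0.1537]), 'wrist_force': array([ 4.7269, -7.9589, -5.1547]), 'gripper_width': np.float64(0.0098)}
```

View pics/look5.png

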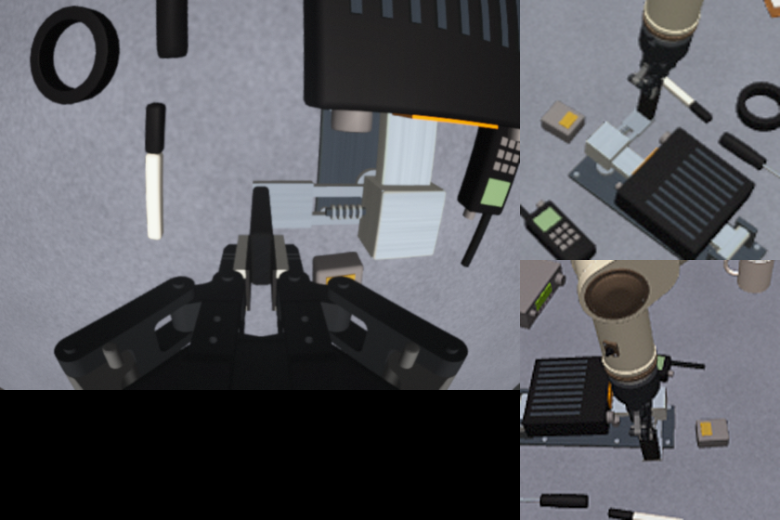

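The bracket is rising: it stays fixed relative to the gripper, the ball is now visible at (366,178), and the load is about 9 N net. I'll carry on along the arc.

Call:
arm_command(
  deltas=[0.12,0.04,0.49,-0.0063,0.019,0,0,0.12,0.04,0.49,-0.0063,0.019,0,0,0.12,0.04,0.49,-0.0063,0.019,0,0,0.12,0.04,0.49,-0.0063,0.019,0,0,0.12,0.04,0.49,-0.0063,0.019,0,0,0.17,0.056,0.47,-0.0063,0.019,0,0,0.17,0.056,0.47,-0.0063,0.019,0,0,0.17,0.056,0.47,-0.0063,0.019,0,0,0.17,0.056,0.47,-0.0063,0.019,0,0,0.17,0.056,0.47,-0.0063,0.019,0,0,0.21,0.07,0.45,-0.0063,0.019,0,0,0.21,0.07,0.45,-0.0063,0.019,0,0,0.21,0.07,0.45,-0.0063,0.019,0,0,0.21,0.07,0.45,-0.0063,0.019,0,0,0.21,0.07,0.45,-0.0063,0.019,0,0,0,0,0,0,0,0,0,0,0,0,0,0,0,0,0,0,0,0,0,0,0,0,0,0,0,0,0,0],
)

```text
t: 9.3
tool_pos: [0.5957, 0.0905, 0.1706]
orientation: [2.975, 0.481, -0.606]
wrist_force: [2.0, -9.0, -3.9]
gripper_width: 0.0099
```

```bash
python3 look.py 6
```

```text
{'t': np.float64(9.3), 'tool_pos': array([0.5957, 0.0905, 0.1706]), 'orientation': array([ 2.9749,  0.4809, -0.6055]), 'wrist_force': array([ 1.9519, -9.0325, -3.9226]), 'gripper_width': np.float64(0.0099)}
```

View pics/look6.png

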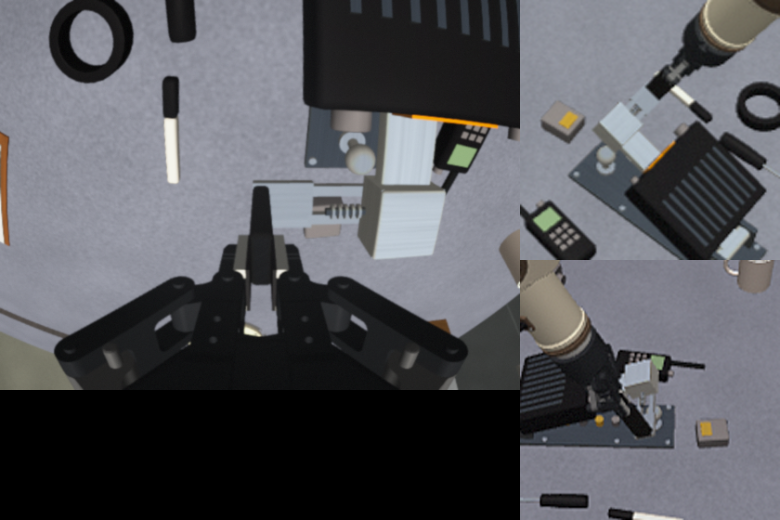

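The coupler sits at the same wrist-view pixels as at the start of the lift, so the grip didn't slip. The ball is well clear and the bystanders look unmoved. I'll let it settle and check for drift.

Call:
arm_command(
  deltas=[0,0,0,0,0,0,0,0,0,0,0,0,0,0,0,0,0,0,0,0,0,0,0,0,0,0,0,0,0,0,0,0,0,0,0],
)

```text
t: 9.95
tool_pos: [0.5958, 0.0905, 0.1707]
orientation: [2.975, 0.481, -0.605]
wrist_force: [2.2, -8.8, -3.6]
gripper_width: 0.0098
```

```bash
python3 - <<'E'
from rig import r
import numpy as np,pickle
from scipy.spatial.transform import Rotation as R
o=r.observe();print(o["t"],o["tool_pos"],o["gripper_width"],abs(o["joint_vel"]).max())
Rt=R.from_rotvec(o["orientation"]).as_matrix();tilt=np.arccos(-Rt[2,2]);print("tilt",tilt,"lift",.25*np.sin(tilt))
a=pickle.load(open("f0.pkl","rb"))[1]
# bystander image change, scene view patches
n=r.grab_frame("scene")["image"].astype(int);p=a["scene"]["image"].astype(int)
for k,(u,v,w) in dict(handset=(255,243,22),battery=(264,181,12),mug=(116,260,22),tape=(380,171,16),marker=(340,172,9),driver=(385,207,8)).items():
    print(k,abs(n-p)[v-w:v+w,u-w:u+w].mean().round(1))
E
```

```text
9.95 [0.59576503 0.09051106 0.17065966] 0.009806803179866588 0.0019662313036292044
tilt 0.40214355887385894 lift 0.09784794865142259
handset 3.1
battery 3.4
mug 3.4
tape 3.0
marker 4.3
driver 3.8
```

```bash
python3 -c "
from rig import r
print(r.hand_in())"
```

```text
the job is handed in; nothing more can be done
None
```

I gripped the latch tab and pulled it about 22 mm out while the coupler was still on the ball. Then I lifted the bracket slowly along its hinge arc, still holding the tab, and handed the job in at about 10 s. No verdict was reported.

- **Lift height:** the coupler is about 9.5 to 9.8 cm above the ball. This is worked out from the tool's tilt (0.40 rad) and its rise of about 9.3 cm. I did not measure the coupler's height separately. The wrist view showed the tab and coupler in the same place relative to the gripper throughout the lift, so the grip did not slip.
- **Hold:** the tab is still gripped at 9.8 mm opening with a 70 N setting. The arm was still, with joint speeds below 0.002 rad/s.
- **Bystanders:** all six looked unmoved. Their patches of the scene image changed only by about 3 to 4 grey levels.
- **Disagreements:** the tab position from the two fixed cameras and the wrist view differed by 2 to 4 mm, and I corrected this before closing the grip. My first pull reached only 17.8 mm, so I extended it before lifting.

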